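Fit the upper tray of a rotary parts stand and snap in its retaining clip

ROBOT

A 6-joint arm with a two-finger parallel gripper is mounted at the origin on the work surface. World frame = base frame: x ahead of the robot, y to its left, z up, the work surface at z = 0. Lengths are in m, angles in degrees, forces in N, time in s.
With the tool pointing down it reaches from about 0.35 to 0.875 m from the base axis. Payload 4.2 kg.
Tool frame: the origin (TCP) lies midway between the tips of the shut fingers; the grasp point (between the pads) lies 19 mm behind it (r.pinch_z is the distance from the TCP to the grasp point, in m); z points along the fingers, y is the line along which they close (so a half turn about z gives the same grasp; the last joint's range is limited). The gripper opens to 87 mm and grips with 3 to 60 N. Pads are 19 mm wide; open, the fingers measure 117 mm over their backs; the gripper's body (75 mm by 190 mm) begins 51 mm behind the grasp point.
Start: joints at [88.213, 22.042, 0.453, 0, -68.411, -14.817], TCP at [0.179, 0.599, 0.223] pointing down, gripper open.
Joint ranges: [-179.83, 179.83], [-69.29, 118.12], [-61.27, 80.66], [-181.25, 117.63], [-171.15, -9.14], [-177.46, 177.46]. Speed limits (degrees/s): [159.86, 159.86, 180, 180, 180, 180].

INTERFACE

Orientations are given as a 3x3 rotation matrix whose columns are the frame's x, y, z axes.
In Python, from station import r, imaging, models gives the robot as it stands. The module is installed in compiled form; this text tells all that it offers.
- The arm moves only by the tool apply_moves, never from a script. Its argument "moves" is a list of rows, each a list of 2 entries, a list of its own where there are three numbers: the shift along the tool's x, y, z in m, then the turn about the tool's z in degrees. A call has 1 to 5 rows; each row shifts and turns the commanded pose from where the row before left it, along the tool's axes as they then stand; what a row does not reach is not made up. A row lasts 1/12 s, in which the tool goes at most 41.7 mm and 7.16 degrees, less where a joint would pass 70% of its speed; a pose out of reach is approached as far as the arm can. A call is refused whole if a number of a shift passes 0.0417 or a number of a turn 7.16, either way. A call with a gripper value outside its range is refused whole. "hand" is the finger opening in m, from 0 to 0.087, set as the call begins (left out, the last holds). The fingers move at their own pace and stop on an object; the grip force is fixed at half the most. Time passes only in rows, so rows that do not move let the fingers close. It gives the time, the measured TCP pose, the force, the opening and the grip force at its end, in the units of the state.
- r.sense(): the state, without advancing time (a new reading comes with each control period).
- imaging.capture(name): name is "scene" or "top" or "wrist"; returns a dict with "frame" (420x560x3 uint8, blue, green, red), "intrinsics" (3x3 intrinsics, pixels), "eye" and "orientation" of the camera in the world. Camera axes: x right, y down, z forward; pixel columns grow to the right and rows downward; lengths in m; the calibration is good to about 2 mm. A picture is of the moment at which its call begins. There is no depth.
- r.finish_job(): hands the job in; it is judged then, once.
Trained networks look in a picture, given as the dict that the camera call returned (one of the last four; its "shot" number tells which), for a name from the list of things; names that differ only in an ending like _2 or _b are one class to them, and where a whole thing is asked for, a point or a joint stands for the part that bears it (a point fixed in the world has none). Each returns a list of dicts, best first, with "confidence" (0 to 1); they miss things now and then, are a little off and sometimes report something else, mostly with a low value. They report only what shows in the picture. A call takes as long as a camera call. They do not tell look-alikes from the thing itself.
- models.cut_out(picture, target): "region" (420x560 bool, what is visible of it) and "extent" ([left, top, width, height] as shares, 0 to 1, of the picture: columns of its width, rows of its height, round what is visible of it).
- models.place_of(picture, target): "at" ([column, row] as shares, 0 to 1, of the picture: columns of its width, rows of its height: a listed point, or the origin of a listed thing).
The state is a dict: "time_s": time; "joints": joint angles; "joint_velocities": joint speeds; "effort": joint torques, N m; "tcp_pos": TCP position; "ee_rot": TCP orientation; "wrist_force": force on the tool from outside, world axes, zero at the start; "moment": the same for the moment, N m; "gripper_width": opening from 0.0 (shut) to 1.0 (fully open); "gripper_force": force on a finger pad.
Only numpy, scipy, OpenCV 4.12 (cv2) and the standard library are available. Lean on these libraries where they do the work, as an engineer would, in place of code of your own. Each camera call takes 0.05 s, during which the arm holds its last target. There are 200 camera calls.

TASK

Put the upper tray back on the rotary parts stand: keep it level, slide its hub down over the spindle until it sits on the shoulder, and let go. Then take the open steel spring clip by its tab, feel for the ring groove in the spindle above the hub and push the clip sideways into it until it snaps fully home; be gentle, never pressing the clip on the spindle or the hub with more than 22 N. Leave the other things on the bench alone.

Things in the scene. Friction and masses are not known exactly. Their poses are not given: they have to be found in the camera images.
- stand: fixed rotary parts stand. Origin: underside of its foot on the spindle axis, at the bench top, z up. Grey foot 150 mm wide; black lower tray 180 mm wide, rim 36 mm high; thick steel shoulder, 34 mm, 58 mm high; through it stands the steel spindle, 22 mm thick, its coned tip 119 to 134 mm high. Near its top a ring groove; see shoulder for where.
- shoulder (a point): point on the spindle axis at the top of the shoulder, 58 mm high: the underside of the tray's hub rests here, so the hub's top comes to 98 mm. The groove (5.5 mm wide, 16 mm thick) is not measured: the spindle is screwed in to an unknown height, and the groove's lower edge lies anywhere from 1 to 16 mm above the hub's top. It must be felt for. Above it a 22 mm thick head, 6.5 mm, then the cone.
- tray: loose upper tray, lying level: round, black, 132 mm wide, 0.15 to 0.3 kg, parts in six compartments. Rim 18 mm high, inner walls 13 mm, floor 3 mm. In its middle an upright hub tube: 36 mm outside, 24 mm bore right through, 40 mm high (from the underside), gripped by its upper 15 mm; inside the rim 63 mm radius is free above the walls. Origin: centre of the underside on the bore axis, z up.
- clip: loose open steel spring clip, lying flat: a C-shaped ring 4 mm thick, 17 mm inside, 27 mm outside, with an upright grip tab behind. Origin: ring centre at the underside; x points out of the mouth, z up. Two sprung jaws end in round noses 5 mm wide at x 7.6, y +-8.2 mm (mouth 11 mm wide, noses end at x 10); a solid spine closes the ring at x -8.4 mm. 44 g.
- clip_centre (a point): centre of the clip's ring, 2 mm above the underside. Pushed mouth first at the 22 mm spindle, the noses meet it with this point 18.5 mm from the axis and cannot pass; level with the groove they first meet it at 14.5 mm, the push rises to 5 to 9 N, fades by 8 mm, the clip pulls itself in over the last 5 mm, then the spine stops hard. Home, it has 1.5 mm of play in height.
- clip_tab (a point): middle of the clip's grip tab: 27 mm behind the ring's centre (x -27 mm), 11 mm above the underside. The tab is a block 20 mm long (x -37 to -17), 12 mm wide (y), 22 mm high from the underside
- jaw_left (a joint): opening of the clip's left (+y) jaw, rad: 0 closed, stop at 0.22; about 0.13 as the noses pass over the groove; the spring shuts it
- jaw_right (a joint): the same for the right (-y) jaw
- collar: closed ring-shaped steel shaft collar, 32 mm outside, 19 mm bore, 9 mm high, lying flat; it has no mouth and no tab: not the clip. Origin: centre of its underside. A bystander.
- tweezers: steel tweezers lying flat, 120 mm long. Origin: centre of its underside. A bystander.
- cutters: small side cutters with blue handles lying flat, 100 mm long. Origin: centre of its underside. A bystander.
- tape_roll: roll of amber tape lying flat, 84 mm across, 19 mm high. Origin: centre of its underside. A bystander.
- flux_bottle: small amber bottle with a white cap, 34 mm across, 85 mm high, standing. Origin: centre of its underside. A bystander.
- tip_cleaner: dark steel cup for the soldering-tip cleaner, 64 mm across, 42 mm high, standing. Origin: centre of its underside. A bystander.
Not all that is in view belongs to the job. Of the things shaped like the tray, the black one is meant.

How it is judged (in metres and radians):
On the way, in this order (a step that is already met when the one before it is completed fails the run):
1. the tray sits on the shoulder, level and let go (horizontal distance between tray and stand below 0.003 m and z of tray in the frame of shoulder between -0.003 and 0.0025 m and angle between tray's own z axis and vertical below 0.05 rad and contact force between the fingers and tray below 0.1 N), for 0.2 s.
2. the clip is snapped home in the groove, its jaws shut (horizontal distance between clip_centre and stand below 0.002 m and z of clip_centre in the frame of stand between 0.099 and 0.1195 m and angle between clip's own z axis and vertical below 0.15 rad and value of joint each of jaw_left, jaw_right below 0.05 rad), for 0.2 s.
At the end, for the whole second after the job is handed in: Tray on the shoulder: 3 mm of the axis, -3 to +2.5 mm in height, tilt under 0.05 rad. Clip home in the groove: centre within 2 mm of the axis, 99 to 119.5 mm above the bench, tilt under 0.15 rad, both jaws under 0.05 rad (shut, which only the groove allows). Both at rest (all of step 2 and horizontal distance between tray and stand below 0.003 m and z of tray in the frame of shoulder between -0.003 and 0.0025 m and angle between tray's own z axis and vertical below 0.05 rad and linear speed of each of clip, tray below 0.02 m/s); the robot touches nothing.
It fails at once if the clip is pressed on the stand's spindle or the tray's hub with more than 22 N (contact force between clip and stand above 22 N or contact force between clip and tray above 22 N).
It fails at once if the tray is tipped by more than 0.35 rad (angle between tray's own z axis and vertical above 0.35 rad).
It fails at once if one of the other things is moved by more than 30 mm or the bottle is tipped (distance of any of collar, tweezers, cutters, tape_roll, flux_bottle, tip_cleaner from where it was at the start of the episode above 0.03 m or angle between flux_bottle's own z axis and vertical above 0.5 rad).
It also fails if it takes over 72 s, if anything falls off the work surface, if the arm or the gripper's body presses on something with over 40 N, if the wrist force passes 120 N, or if a joint passes its speed limit or range.

## Working session

There is one attempt and no reset: what is moved stays moved. The work goes in short steps, Python scripts to look and compute and a tool call to move; the robot and the scene stay as the last step left them, time stands still between calls to the robot, and variables do not carry over. Pictures are saved under pics/ and viewed, at most 10 in all, crops included, and the job is handed in when it is done.

Besides the shell and the picture viewer there is one more tool, called after "Emit:" by a JSON object that holds its "name" and its "arguments". apply_moves: Moves the arm, as the interface text tells. Its arguments: {"type":"object","properties":{"moves":{"type":"array"},"hand":{"type":"number"}},"required":["moves"]}

```bash
mkdir -p pics
cat > h.py <<'E'
from station import r, imaging, models
import numpy as np, cv2
def ray(p,uv):
    K=p["intrinsics"];R=np.array(p["orientation"]);d=R@np.linalg.inv(K)@np.array([uv[0],uv[1],1.0]);return np.array(p["eye"]),d
def at_z(p,uv,z):
    e,d=ray(p,uv);return e+d*(z-e[2])/d[2]
def px(at): return np.array([at[0]*560,at[1]*420])
def proj(p,X):
    c=np.array(p["orientation"]).T@(np.array(X)-np.array(p["eye"]));u=np.array(p["intrinsics"])@c;return u[:2]/u[2]
E
python3 - <<'E'
from h import *
ims=[]
s=r.sense();print(s)
for n in("scene","top"):
    p=imaging.capture(n);ims.append(p["frame"]);print(n,p["eye"],np.round(p["orientation"],3).tolist(),p["intrinsics"][0][0])
    for t,z in(("stand",0),("shoulder",.058),("tray",0),("clip",0),("clip_centre",.002),("clip_tab",.011),("collar",0),("tape_roll",0),("tip_cleaner",0),("flux_bottle",0),("tweezers",0),("cutters",0)):
        for d in models.place_of(p,t)[:3]:
            u=px(d["at"]);print(t,round(d["confidence"],2),u.round(1),at_z(p,u,z).round(4))
    cv2.imwrite(f"pics/{n}0.png",ims[-1])
E
```

```text
{'time_s': 0.0, 'joints': array([ 8.82137609e+01,  2.20898898e+01,  3.79950862e-01, -2.84420029e-02,
       -6.84148917e+01, -1.48188976e+01]), 'joint_velocities': array([ 0.03069663, -0.08081832, -0.04421265,  0.03748793,  0.00038505,
       -0.00665169]), 'effort': array([ 4.68481103e-04, -3.90662456e+01,  1.87407911e+01,  4.21992257e+00,
        1.10657982e-02, -1.88751264e-04]), 'tcp_pos': array([0.17839622, 0.59835078, 0.22147142]), 'ee_rot': array([[ 9.58244640e-01, -2.85949174e-01, -5.29280744e-04],
       [-2.85949642e-01, -9.58242205e-01, -2.16321433e-03],
       [ 1.11390204e-04,  2.22423617e-03, -9.99997520e-01]]), 'wrist_force': array([ 0.20032779, -0.41738851,  0.46406498]), 'moment': array([-0.02705585,  0.03953937,  0.02903986]), 'gripper_force': 0.0, 'gripper_width': 0.9993198176783405}
scene [ 0.94752679 -0.52586408  0.69520635] [[0.746, 0.455, -0.486], [0.665, -0.496, 0.558], [0.013, -0.74, -0.673]] 379.0738540423018
stand 0.72 [355.1 210.9] [0.5791 0.2178 0.    ]
stand 0.4 [160.7 368.3] [ 0.5594 -0.4157  0.    ]
shoulder 0.75 [358.2 196.8] [0.584  0.2099 0.058 ]
sh
[... 969 characters left out ...]
.1] [ 0.2778 -0.2354  0.    ]
tray 0.73 [376.8 146.6] [ 0.6863 -0.2693  0.    ]
clip 0.51 [279.  210.1] [0.4986 0.0143 0.    ]
clip 0.45 [431.7 186.2] [ 0.5706 -0.4265  0.    ]
clip_centre 0.56 [286.1 208. ] [ 0.5045 -0.0061  0.002 ]
clip_tab 0.68 [141.8 184.5] [0.5689 0.4085 0.011 ]
clip_tab 0.4 [283.6 219.3] [0.4711 0.0009 0.011 ]
collar 0.57 [272.4 175.8] [0.5983 0.0341 0.    ]
tape_roll 0.65 [133.3 219. ] [0.4704 0.4324 0.    ]
tip_cleaner 0.66 [433.5 221.6] [ 0.468  -0.4293  0.    ]
flux_bottle 0.45 [430.4 189.7] [ 0.5603 -0.4226  0.    ]
tweezers 0.72 [142.3 182.4] [0.5767 0.4102 0.    ]
cutters 0.65 [275.6 143.4] [0.694  0.0257 0.    ]
cutters 0.65 [280.9 211.6] [0.4942 0.0088 0.    ]
```

View pics/scene0.png

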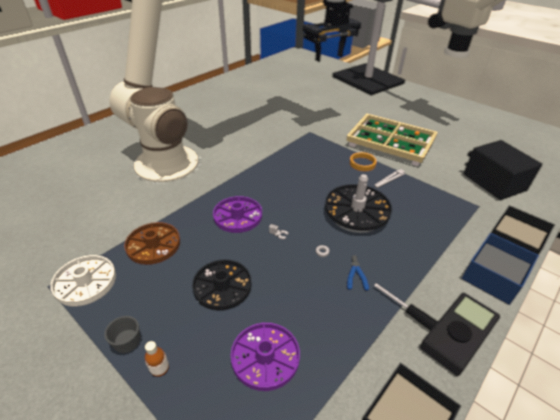

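View pics/top0.png

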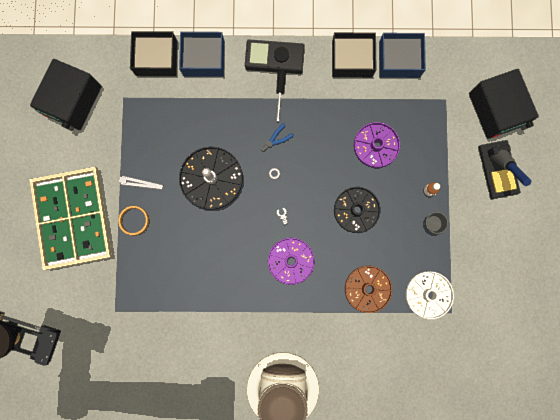

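Scene: black tray hub at top-view (357,210), stand at (210,177), clip at (283,214) with the collar at (274,174). The purple, brown and white trays are look-alikes. I'll move the wrist camera over the stand first.

```bash
cat >> h.py <<'E'
def plan(target,yaw=None,step=.041,s=None):
    """rows in tool axes from the measured pose, tool assumed vertical; yaw=angle of tool x in world, deg"""
    s=s or r.sense();R=s["ee_rot"];y0=np.degrees(np.arctan2(R[1,0],R[0,0]));d=np.array(target)-s["tcp_pos"]
    dy=0 if yaw is None else (yaw-y0+180)%360-180
    n=int(max(np.ceil(np.linalg.norm(d)/step),np.ceil(abs(dy)/7.1),1));rows=[]
    for i in range(n):
        a=np.radians(y0-(-dy)*i/n);x=np.array([np.cos(a),np.sin(a),0]);y=np.array([np.sin(a),-np.cos(a),0])
        v=d/n;rows.append([[round(float(v@x),4),round(float(v@y),4),round(float(-v[2]),4)],round(-dy/n,2)])
    print("yaw0",round(y0,1),"n",n)
    for i in range(0,n,5):print(rows[i:i+5])
E
python3 - <<'E'
from h import *
p=imaging.capture("wrist");s=r.sense();R=s["ee_rot"];print("cam in tool",(R.T@(p["eye"]-s["tcp_pos"])).round(4),(R.T@p["orientation"]).round(3).tolist(),p["intrinsics"][0][0])
plan([.50,.20,.30])
E
```

```text
cam in tool [ 0.0816 -0.     -0.1616] [[0.001, -0.956, -0.295], [1.0, 0.0, 0.001], [-0.0, -0.295, 0.956]] 358.03083777558925
yaw0 -16.6 n 13
[[[0.0325, 0.0223, -0.006], 0.0], [[0.0325, 0.0223, -0.006], 0.0], [[0.0325, 0.0223, -0.006], 0.0], [[0.0325, 0.0223, -0.006], 0.0], [[0.0325, 0.0223, -0.006], 0.0]]
[[[0.0325, 0.0223, -0.006], 0.0], [[0.0325, 0.0223, -0.006], 0.0], [[0.0325, 0.0223, -0.006], 0.0], [[0.0325, 0.0223, -0.006], 0.0], [[0.0325, 0.0223, -0.006], 0.0]]
[[[0.0325, 0.0223, -0.006], 0.0], [[0.0325, 0.0223, -0.006], 0.0], [[0.0325, 0.0223, -0.006], 0.0]]
```

Emit:
{"name": "apply_moves", "arguments": {"moves": [[[0.0325,0.0225,-0.006],0],[[0.0325,0.0225,-0.006],0],[[0.0325,0.0225,-0.006],0],[[0.0325,0.0225,-0.006],0],[[0.0325,0.0225,-0.006],0]]}}

```text
time_s: 1.77
tcp_pos: [0.3029, 0.4431, 0.253]
ee_rot: [[0.959, -0.285, 0.0], [-0.285, -0.959, 0.0], [0.0, -0.0, -1.0]]
wrist_force: [0.1, 0.3, -0.2]
gripper_width: 0.997
gripper_force: 0.0
```

Emit:
{"name": "apply_moves", "arguments": {"moves": [[[0.0325,0.0225,-0.006],0],[[0.0325,0.0225,-0.006],0],[[0.0325,0.0225,-0.006],0],[[0.0325,0.0225,-0.006],0],[[0.0325,0.0225,-0.006],0]]}}

```text
time_s: 2.18
tcp_pos: [0.4265, 0.2887, 0.2833]
ee_rot: [[0.958, -0.285, 0.001], [-0.285, -0.958, 0.001], [0.0, -0.001, -1.0]]
wrist_force: [0.8, 0.7, -0.0]
gripper_width: 0.996
gripper_force: 0.0
```

Emit:
{"name": "apply_moves", "arguments": {"moves": [[[0.0325,0.0225,-0.006],0],[[0.0325,0.0225,-0.006],0],[[0.0325,0.0225,-0.006],0],[[0,0,0],0]]}}

```text
time_s: 2.52
tcp_pos: [0.5033, 0.1936, 0.3018]
ee_rot: [[0.956, -0.292, 0.003], [-0.292, -0.956, -0.0], [0.003, -0.001, -1.0]]
wrist_force: [-0.1, 1.1, -0.1]
gripper_width: 1.002
gripper_force: 0.0
```

Run:
```python
from h import *
s=r.sense();print(s["time_s"],s["tcp_pos"],s["wrist_force"])
p=imaging.capture("wrist")
for t,z in(("stand",0),("shoulder",.058),("clip",0),("clip_centre",.002),("clip_tab",.011)):
    for d in models.place_of(p,t)[:3]:
        u=px(d["at"]);print(t,round(d["confidence"],2),u.round(1),at_z(p,u,z).round(4))
cv2.imwrite("pics/w1.png",p["frame"])
plan([.45,.02,.22])
```

```text
2.5167 [0.50329988 0.19355214 0.30183526] [-0.10033735  1.12893877 -0.06532284]
stand 0.75 [249.4  97.8] [0.5889 0.2069 0.    ]
stand 0.43 [108.5 157.2] [0.572  0.4058 0.    ]
stand 0.37 [426.7 124.8] [0.4922 0.0022 0.    ]
shoulder 0.56 [245.6  99.9] [0.587  0.2069 0.058 ]
clip 0.78 [425.8 123. ] [0.4947 0.0029 0.    ]
clip_centre 0.9 [424.9 124.5] [0.4936 0.0051 0.002 ]
clip_tab 0.77 [435.  141.7] [ 4.707e-01 -1.000e-04  1.100e-02]
yaw0 -16.5 n 5
[[[0.0007, 0.0371, 0.0161], 0.0], [[0.0007, 0.0371, 0.0161], 0.0], [[0.0007, 0.0371, 0.0161], 0.0], [[0.0007, 0.0371, 0.0161], 0.0], [[0.0007, 0.0371, 0.0161], 0.0]]
```

View pics/w1.png

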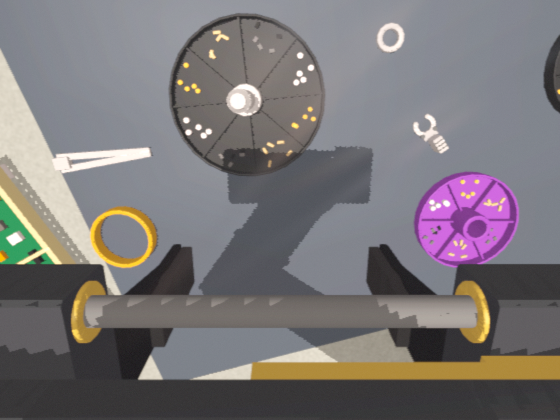

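Stand spindle at (245,98), clip ring (426,124) with its tab lower right (437,143), tweezers, tape and collar clear. I'll move on toward the clip, turning to its heading, then on to the tray.

Run:
```python
from h import *
plan([.42,.0,.20],13)
```

```text
yaw0 -16.5 n 6
[[[-0.0032, 0.0355, 0.0167], np.float64(-4.92)], [[-0.0063, 0.0351, 0.0167], np.float64(-4.92)], [[-0.0093, 0.0344, 0.0167], np.float64(-4.92)], [[-0.0122, 0.0335, 0.0167], np.float64(-4.92)], [[-0.015, 0.0324, 0.0167], np.float64(-4.92)]]
[[[-0.0177, 0.0309, 0.0167], np.float64(-4.92)]]
```

Emit:
{"name": "apply_moves", "arguments": {"moves": [[[-0.003,0.0355,0.0167],-4.9],[[-0.006,0.035,0.0167],-4.9],[[-0.009,0.0345,0.0167],-4.9],[[-0.012,0.0335,0.0167],-4.9],[[-0.015,0.0325,0.0167],-4.9]]}}

```text
time_s: 3.23
tcp_pos: [0.4332, 0.032, 0.2165]
ee_rot: [[0.989, 0.145, 0.001], [0.145, -0.989, 0.0], [0.001, -0.0, -1.0]]
wrist_force: [0.8, -1.1, -0.9]
gripper_width: 1.004
gripper_force: 0.0
```

Emit:
{"name": "apply_moves", "arguments": {"moves": [[[-0.0177,0.031,0.0167],-4.9],[[0,0,0],0],[[0,0,0],0]]}}

```text
time_s: 3.48
tcp_pos: [0.4198, -0.0015, 0.1998]
ee_rot: [[0.975, 0.221, -0.001], [0.221, -0.975, -0.001], [-0.001, 0.0, -1.0]]
wrist_force: [0.9, 1.3, 0.7]
gripper_width: 1.0
gripper_force: 0.0
```

Run:
```python
from h import *
s=r.sense();print(s["time_s"],s["tcp_pos"],s["joint_velocities"].round(2))
p=imaging.capture("wrist")
for t,z in(("stand",0),("shoulder",.058),("tray",0),("clip",0),("clip_centre",.002),("clip_tab",.011)):
    for d in models.place_of(p,t)[:3]:
        u=px(d["at"]);print(t,round(d["confidence"],2),u.round(1),at_z(p,u,z).round(4))
for t in("clip","clip_tab"):
  c=models.cut_out(p,t)
  if c:
    c=c[0];l,tp,w,h=c["extent"];print(t,c["confidence"],l*560,tp*420,w*560,h*420)
cv2.imwrite("pics/w2.png",p["frame"])
l,tp,w,h=int(l*560),int(tp*420),int(w*560),int(h*420)
cv2.imwrite("pics/w2c.png",cv2.resize(p["frame"][max(tp-20,0):tp+h+20,max(l-20,0):l+w+20],None,fx=6,fy=6)[:600,:800])
print(max(l-20,0),max(tp-20,0))
plan([.43,-.2,.2])
```

```text
3.4833 [ 0.41983707 -0.00151423  0.19982074] [ 1.64  0.67  4.22  0.85  0.33 -0.75]
tray 0.79 [499.  144.7] [ 0.5005 -0.2095  0.    ]
tray 0.57 [283.9 238.7] [ 0.3533 -0.0215  0.    ]
clip 0.59 [287.  100.7] [0.4946 0.008  0.    ]
clip_centre 0.63 [288.5 101.7] [0.4941 0.0064 0.002 ]
clip_tab 0.63 [289.4 130.8] [ 4.682e-01 -4.000e-04  1.100e-02]
clip 0.93 274.288 89.08200000000001 26.712 55.31400000000001
clip_tab 0.76 274.176 91.68599999999999 26.6 55.104000000000006
254 71
yaw0 12.9 n 5
[[[-0.0072, 0.0393, 0.0001], 0.0], [[-0.0072, 0.0393, 0.0001], 0.0], [[-0.0072, 0.0393, 0.0001], 0.0], [[-0.0072, 0.0393, 0.0001], 0.0], [[-0.0072, 0.0393, 0.0001], 0.0]]
```

View pics/w2c.png

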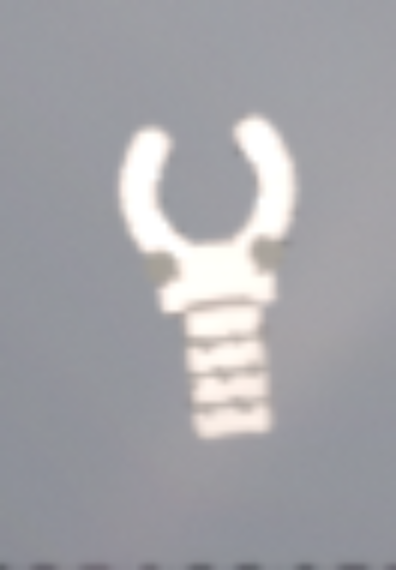

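Run:
```python
from h import *
p=imaging.capture("wrist")
f=lambda c,z:at_z(p,(254+c[0]/6,71+c[1]/6),z)[:2]
a=f((150,145),.004);b=f((252,133),.004);n=a-b;print("noses",a,b,np.linalg.norm(n),np.degrees(np.arctan2(-n[0],n[1])))
t1=f((235,425),.022);t2=f((224,315),.022);d=t2-t1;print("tab",t1,t2,np.linalg.norm(d),np.degrees(np.arctan2(d[1],d[0])), (t1+t2)/2)
m=(a+b)/2-(t1+t2)/2;print("mid",np.degrees(np.arctan2(m[1],m[0])),np.linalg.norm(m))
```

```text
noses [0.49990697 0.01809136] [0.50530913 0.00266619] 0.016343783656799466 19.30112966496378
tab [ 0.46189141 -0.00431665] [0.47796373 0.00129635] 0.017024255733081004 19.250945010761587 [ 0.46992757 -0.00151015]
mid 19.991022044045252 0.03477585889622415
```

Emit:
{"name": "apply_moves", "arguments": {"moves": [[[-0.0072,0.0393,0],0],[[-0.0072,0.0393,0],0],[[-0.0072,0.0393,0],0],[[-0.0072,0.0393,0],0],[[-0.0072,0.0393,0],0]]}}

```text
time_s: 4.4
tcp_pos: [0.4296, -0.2023, 0.2006]
ee_rot: [[0.975, 0.222, 0.001], [0.222, -0.975, -0.0], [0.001, 0.0, -1.0]]
wrist_force: [1.6, 0.7, 0.8]
gripper_width: 1.002
gripper_force: 0.0
```

Emit:
{"name": "apply_moves", "arguments": {"moves": [[[0,0,0],0],[[0,0,0],0]]}}

```text
time_s: 4.57
tcp_pos: [0.4293, -0.2024, 0.1999]
ee_rot: [[0.976, 0.217, -0.001], [0.217, -0.976, 0.0], [-0.001, -0.0, -1.0]]
wrist_force: [-0.4, -0.2, -0.3]
gripper_width: 1.001
gripper_force: 0.0
```

Run:
```python
from h import *
s=r.sense();print(s["time_s"],s["tcp_pos"],s["joint_velocities"].round(2))
p=imaging.capture("wrist")
for d in models.place_of(p,"tray")[:3]:
        u=px(d["at"]);print(round(d["confidence"],2),u.round(1),at_z(p,u,0).round(4))
for c in models.cut_out(p,"tray")[:2]:
    m=c["region"].astype(np.uint8);k=max(cv2.findContours(m,0,1)[0],key=cv2.contourArea)
    w=np.array([at_z(p,q[0]+.5,.018)[:2] for q in k if 2<q[0][0]<557 and q[0][1]>2])
    (x,y),rad=cv2.minEnclosingCircle((w*1000).astype(np.float32));A=np.c_[2*w,np.ones(len(w))];q=np.linalg.lstsq(A,(w**2).sum(1),rcond=None)[0]
    print(c["confidence"],x,y,rad,"fit",q[:2],np.sqrt(q[2]+q[0]**2+q[1]**2),len(w))
cv2.imwrite("pics/w3.png",p["frame"])
```

```text
4.5667 [ 0.42926109 -0.20241542  0.1998882 ] [ 3.48 -1.28 -1.3  -0.45 -0.17 -0.46]
0.96 [ 96.3 208.2] [ 0.3535 -0.0202  0.    ]
0.93 [301.1 109.2] [ 0.4994 -0.2083  0.    ]
0.57 [418.9 341.4] [ 0.2683 -0.4093  0.    ]
0.92 500.5914001464844 -209.00245666503906 65.8173599243164 fit [ 0.50061885 -0.20900581] 0.06471991314052428 407
0.88 355.9551086425781 -24.922412872314453 68.80315399169922 fit [ 0.3571336  -0.02457191] 0.06606164969235813 370
```

View pics/w3.png

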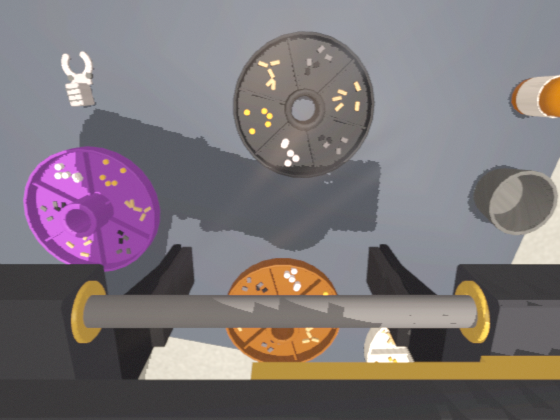

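Black tray hub at (303,108), centre ≈ (0.5005,-0.209); the orange bottle and cup are well off. I'll go above it and down.

Run:
```python
from h import *
plan([.5005,-.209,.08],19.5)
```

```text
yaw0 12.9 n 4
[[[0.0168, 0.0062, 0.0301], np.float64(-1.66)], [[0.0166, 0.0067, 0.0301], np.float64(-1.66)], [[0.0164, 0.0071, 0.0301], np.float64(-1.66)], [[0.0162, 0.0076, 0.0301], np.float64(-1.66)]]
```

Emit:
{"name": "apply_moves", "arguments": {"moves": [[[0.0168,0.006,0.03],-1.65],[[0.0166,0.0067,0.03],-1.65],[[0.0164,0.007,0.03],-1.65],[[0.0162,0.0076,0.03],-1.65],[[0,0,0],0]]}}

```text
time_s: 5.13
tcp_pos: [0.4998, -0.2073, 0.0738]
ee_rot: [[0.942, 0.335, -0.011], [0.335, -0.942, 0.002], [-0.009, -0.005, -1.0]]
wrist_force: [-0.6, -0.2, -0.7]
gripper_width: 1.002
gripper_force: 0.0
```

Run:
```python
from h import *
s=r.sense();print(s["tcp_pos"],s["wrist_force"])
p=imaging.capture("wrist");cv2.imwrite("pics/w4.png",p["frame"])
for d in models.place_of(p,"tray")[:2]:
        u=px(d["at"]);print(round(d["confidence"],2),u.round(1),at_z(p,u,0).round(4))
print(proj(p,[.5005,-.209,.04]))
plan([.5005,-.209,.028],19.5)
```

```text
[ 0.49975306 -0.20725273  0.07375043] [-0.55027328 -0.16514535 -0.71624761]
[282.90467096 238.29263647]
yaw0 19.5 n 2
[[[-0.0001, 0.0005, 0.0256], np.float64(0.02)], [[-0.0001, 0.0005, 0.0256], np.float64(0.02)]]
```

View pics/w4.png

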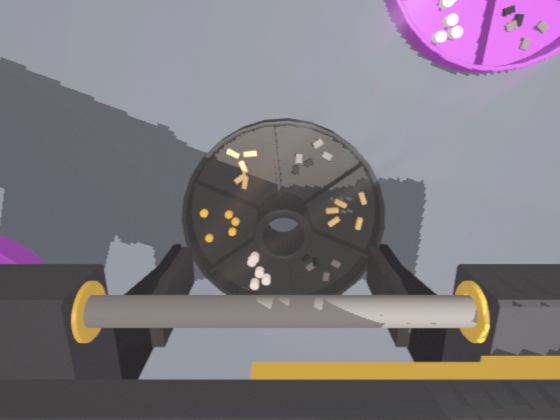

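Hub bore at (283,234) centred between the fingers (expected 283,238), so I'll go about 1.5 mm further along tool x and down.

Emit:
{"name": "apply_moves", "arguments": {"moves": [[[0.0008,0.0003,0.022],0],[[0.0007,0.0003,0.022],0],[[0,0,0],0]]}}

```text
time_s: 5.48
tcp_pos: [0.5001, -0.2083, 0.0354]
ee_rot: [[0.943, 0.332, -0.003], [0.332, -0.943, 0.001], [-0.003, -0.002, -1.0]]
wrist_force: [-0.5, 0.8, -0.9]
gripper_width: 0.999
gripper_force: 0.0
```

Run:
```python
from h import *
plan([.5015,-.209,.028],19.5)
```

```text
yaw0 19.4 n 1
[[[0.0011, 0.0011, 0.0074], np.float64(-0.09)]]
```

Emit:
{"name": "apply_moves", "arguments": {"moves": [[[0.001,0,0.008],0],[[0,0,0],0],[[0,0,0],0]]}}

```text
time_s: 5.73
tcp_pos: [0.5039, -0.2092, 0.03]
ee_rot: [[0.943, 0.333, 0.003], [0.333, -0.943, -0.001], [0.002, 0.001, -1.0]]
wrist_force: [-0.2, -0.8, -0.3]
gripper_width: 1.003
gripper_force: 0.0
```

Emit:
{"name": "apply_moves", "arguments": {"hand": 0.03, "moves": [[[0,0,0],0],[[0,0,0],0],[[0,0,0],0],[[0,0,0],0],[[0,0,0],0]]}}

```text
time_s: 6.15
tcp_pos: [0.5032, -0.2093, 0.0286]
ee_rot: [[0.943, 0.332, 0.0], [0.332, -0.943, -0.0], [0.0, 0.0, -1.0]]
wrist_force: [0.8, -0.5, 0.6]
gripper_width: 0.708
gripper_force: 0.0
```

Emit:
{"name": "apply_moves", "arguments": {"hand": 0.03, "moves": [[[0,0,0],0],[[0,0,0],0],[[0,0,0],0],[[0,0,0],0],[[0,0,0],0]]}}

```text
time_s: 6.57
tcp_pos: [0.503, -0.2092, 0.0283]
ee_rot: [[0.943, 0.332, -0.0], [0.332, -0.943, 0.0], [-0.0, -0.0, -1.0]]
wrist_force: [1.0, -0.5, 0.5]
gripper_width: 0.4
gripper_force: 30.0
```

Emit:
{"name": "apply_moves", "arguments": {"hand": 0.03, "moves": [[[0,0,0],0],[[0,0,0],0],[[0,0,0],0]]}}

```text
time_s: 6.82
tcp_pos: [0.5029, -0.2092, 0.0283]
ee_rot: [[0.943, 0.332, -0.0], [0.332, -0.943, 0.0], [-0.0, -0.0, -1.0]]
wrist_force: [0.0, 0.0, -0.3]
gripper_width: 0.398
gripper_force: 30.0
```

Emit:
{"name": "apply_moves", "arguments": {"moves": [[[0,0,-0.01],0],[[0,0,-0.025],0],[[0,0,-0.035],0],[[0,0,-0.035],0],[[0,0,-0.03],0]]}}

```text
time_s: 7.23
tcp_pos: [0.5031, -0.2094, 0.1661]
ee_rot: [[0.943, 0.332, 0.001], [0.332, -0.943, -0.0], [0.001, 0.001, -1.0]]
wrist_force: [0.8, -0.2, -0.9]
gripper_width: 0.399
gripper_force: 30.0
```

Emit:
{"name": "apply_moves", "arguments": {"moves": [[[0,0,-0.015],0],[[0,0,-0.005],0],[[0,0,0],0],[[0,0,0],0]]}}

```text
time_s: 7.57
tcp_pos: [0.5021, -0.209, 0.1823]
ee_rot: [[0.943, 0.332, -0.002], [0.332, -0.943, 0.001], [-0.001, -0.002, -1.0]]
wrist_force: [-0.0, 0.4, -2.8]
gripper_width: 0.402
gripper_force: 30.0
```

Run:
```python
from h import *
s=r.sense();print(s["time_s"],s["tcp_pos"],s["wrist_force"],s["moment"])
p=imaging.capture("wrist");cv2.imwrite("pics/w5.png",p["frame"])
R=s["ee_rot"]
for c in models.cut_out(p,"tray")[:2]:
    z=s["tcp_pos"][2]-.0283
    m=c["region"].astype(np.uint8);k=max(cv2.findContours(m,0,1)[0],key=cv2.contourArea)
    w=np.array([at_z(p,q[0]+.5,z+.018)[:2] for q in k if q[0][1]<240])
    if len(w)<20: continue
    q=np.linalg.lstsq(np.c_[2*w,np.ones(len(w))],(w**2).sum(1),rcond=None)[0];o=np.r_[q[:2],0]-s["tcp_pos"];o[2]=0
    print(c["confidence"],q[:2],np.sqrt(q[2]+q[0]**2+q[1]**2),"tool off",R.T@o)
plan([.54,.17,.195],19.5,step=.033)
```

```text
7.5667 [ 0.50209145 -0.20895411  0.18234104] [-0.02168063  0.35296895 -2.84903018] [ 0.00074163 -0.02332183  0.03257105]
0.98 [ 0.50248875 -0.20903911] 0.06438923700538281 tool off [ 3.46607517e-04  2.11959575e-04 -8.31033355e-07]
0.75 [ 0.62549989 -0.23050926] 0.026545635830102644 tool off [ 0.10927206  0.06126841 -0.00025362]
yaw0 19.4 n 12
[[[0.0135, -0.0287, -0.0011], np.float64(-0.01)], [[0.0135, -0.0287, -0.0011], np.float64(-0.01)], [[0.0135, -0.0287, -0.0011], np.float64(-0.01)], [[0.0135, -0.0287, -0.0011], np.float64(-0.01)], [[0.0135, -0.0287, -0.0011], np.float64(-0.01)]]
[[[0.0135, -0.0287, -0.0011], np.float64(-0.01)], [[0.0135, -0.0287, -0.0011], np.float64(-0.01)], [[0.0135, -0.0287, -0.0011], np.float64(-0.01)], [[0.0135, -0.0287, -0.0011], np.float64(-0.01)], [[0.0135, -0.0287, -0.0011], np.float64(-0.01)]]
[[[0.0135, -0.0287, -0.0011], np.float64(-0.01)], [[0.0135, -0.0287, -0.0011], np.float64(-0.01)]]
```

View pics/w5.png

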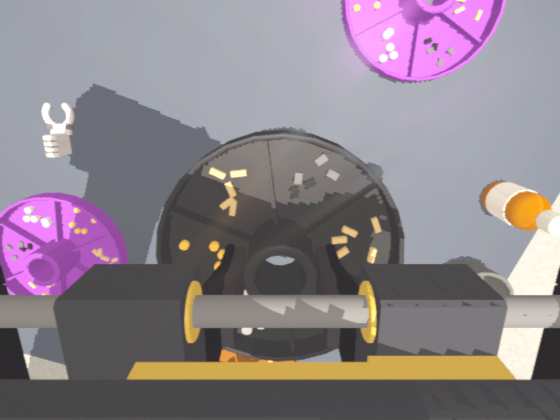

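Tray held level, bore at (280,262) and about centred on the tool. I'll move to a standoff point from which the stand shows ahead of the tray.

Run:
```python
from h import *
plan([.455,.163,.195],19.5,step=.038)
```

```text
yaw0 19.4 n 10
[[[0.0079, -0.0366, -0.0014], np.float64(-0.01)], [[0.0079, -0.0366, -0.0014], np.float64(-0.01)], [[0.0079, -0.0366, -0.0014], np.float64(-0.01)], [[0.0079, -0.0366, -0.0014], np.float64(-0.01)], [[0.008, -0.0366, -0.0014], np.float64(-0.01)]]
[[[0.008, -0.0366, -0.0014], np.float64(-0.01)], [[0.008, -0.0366, -0.0014], np.float64(-0.01)], [[0.008, -0.0366, -0.0014], np.float64(-0.01)], [[0.008, -0.0366, -0.0014], np.float64(-0.01)], [[0.008, -0.0366, -0.0014], np.float64(-0.01)]]
```

Emit:
{"name": "apply_moves", "arguments": {"moves": [[[0.004,-0.015,-0.001],0],[[0.006,-0.028,-0.001],0],[[0.008,-0.0366,-0.0015],0],[[0.008,-0.0366,-0.0015],0],[[0.008,-0.0366,-0.0015],0]]}}

```text
time_s: 8.08
tcp_pos: [0.4831, -0.0527, 0.1882]
ee_rot: [[0.944, 0.331, -0.004], [0.331, -0.944, -0.001], [-0.004, -0.001, -1.0]]
wrist_force: [1.8, 0.4, -1.1]
gripper_width: 0.4
gripper_force: 30.0
```

Emit:
{"name": "apply_moves", "arguments": {"moves": [[[0.008,-0.0366,-0.0015],0],[[0.008,-0.0366,-0.0015],0],[[0.008,-0.0366,-0.0015],0],[[0.008,-0.0366,-0.0015],0],[[0.008,-0.0366,-0.0014],0]]}}

```text
time_s: 8.5
tcp_pos: [0.4601, 0.1334, 0.196]
ee_rot: [[0.943, 0.332, -0.003], [0.332, -0.943, -0.002], [-0.003, 0.001, -1.0]]
wrist_force: [1.6, 0.7, -1.4]
gripper_width: 0.398
gripper_force: 30.0
```

Emit:
{"name": "apply_moves", "arguments": {"moves": [[[0.006,-0.022,-0.001],0],[[0.0015,-0.008,0],0],[[0,0,0],0],[[0,0,0],0],[[0,0,0],0]]}}

```text
time_s: 8.92
tcp_pos: [0.4581, 0.1615, 0.1974]
ee_rot: [[0.944, 0.331, -0.002], [0.331, -0.944, -0.001], [-0.002, 0.001, -1.0]]
wrist_force: [-0.5, -0.6, -1.7]
gripper_width: 0.405
gripper_force: 30.0
```

Run:
```python
from h import *
s=r.sense();print(s["time_s"],s["tcp_pos"],s["wrist_force"],s["joint_velocities"].round(1))
p=imaging.capture("wrist");cv2.imwrite("pics/w6.png",p["frame"])
for t,z in(("stand",0),("shoulder",.058)):
    for d in models.place_of(p,t)[:2]:
        u=px(d["at"]);print(t,round(d["confidence"],2),u.round(1),at_z(p,u,z).round(4))
for X in([.585,.208,.134],[.585,.208,.119],[.585,.208,.0]): print(proj(p,X))
cv2.imwrite("pics/w6c.png",cv2.resize(p["frame"][:260,150:450],None,fx=2.3,fy=2.3))
```

```text
8.9167 [0.45807265 0.16154102 0.19743932] [-0.53870706 -0.6460988  -1.70274604] [-0.6 -0.4  0.2  0.1  0.1 -0.1]
stand 0.59 [278.   26.7] [0.5893 0.209  0.    ]
shoulder 0.76 [274.8  16.2] [0.5866 0.2103 0.058 ]
[276.09676248  -7.1933116 ]
[276.3231874   -0.46139304]
[277.41644528  32.04263977]
```

View pics/w6c.png

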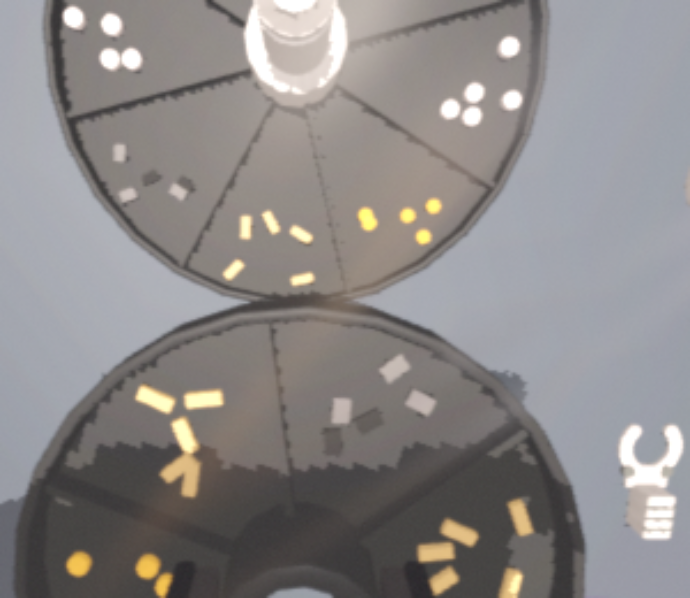

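The spindle base shows at crop (293,50), but the tip is cut off at the top. Moving 55 mm closer brings it under the camera.

Emit:
{"name": "apply_moves", "arguments": {"moves": [[[0.01,0,0],0],[[0.02,0,0],0],[[0.02,0,0],0],[[0.005,0,0],0],[[0,0,0],0]]}}

```text
time_s: 9.48
tcp_pos: [0.5119, 0.1811, 0.1977]
ee_rot: [[0.944, 0.331, -0.0], [0.331, -0.944, -0.0], [-0.0, 0.0, -1.0]]
wrist_force: [-0.1, 0.1, -1.4]
gripper_width: 0.4
gripper_force: 30.0
```

Emit:
{"name": "apply_moves", "arguments": {"moves": [[[0,0,0],0],[[0,0,0],0]]}}

```text
time_s: 9.65
tcp_pos: [0.5097, 0.1805, 0.198]
ee_rot: [[0.943, 0.332, -0.001], [0.332, -0.943, -0.0], [-0.001, 0.0, -1.0]]
wrist_force: [0.6, 0.7, -1.6]
gripper_width: 0.398
gripper_force: 30.0
```

Run:
```python
from h import *
s=r.sense();print(s["time_s"],s["tcp_pos"],s["wrist_force"],s["joint_velocities"].round(1))
p=imaging.capture("wrist");cv2.imwrite("pics/w7.png",p["frame"])
for t,z in(("stand",0),("shoulder",.058)):
    for d in models.place_of(p,t)[:2]:
        u=px(d["at"]);print(t,round(d["confidence"],2),u.round(1),at_z(p,u,z).round(4))
for X in([.5865,.209,.134],[.5865,.209,.119],[.5865,.209,.058]): print(proj(p,X))
c0=proj(p,[.5865,.209,.125]).round().astype(int);y,x=max(c0[1]-50,0),c0[0]-60
cv2.imwrite("pics/w7c.png",cv2.resize(p["frame"][y:y+100,x:x+120],None,fx=6,fy=6,interpolation=cv2.INTER_CUBIC));print(x,y)
```

```text
9.65 [0.5096837  0.18050875 0.19801272] [ 0.60225322  0.67028356 -1.5839858 ] [ 0.3 -0.6 -0.3  0.2  0.1  0.1]
stand 0.57 [278.4  91.4] [0.5882 0.2093 0.    ]
stand 0.31 [277.7  92.6] [0.587  0.2096 0.    ]
shoulder 0.84 [280.7  90. ] [0.5896 0.2076 0.058 ]
[277.13953509  93.22083021]
[277.29962719  93.23516927]
[277.78656874  93.27878342]
217 43
```

View pics/w7c.png

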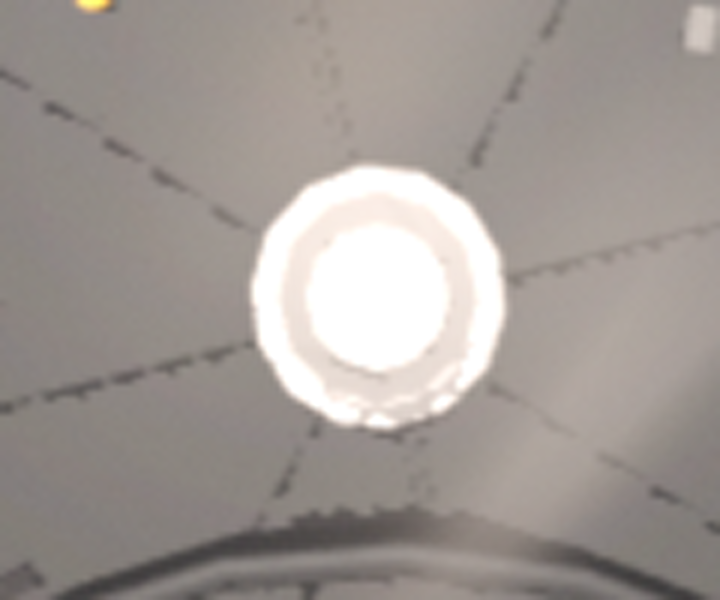

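Tip disc centre at crop (376,297), i.e. image (279.3,92.2), concentric with the shoulder. That puts the axis at about (0.5876,0.2079).

Run:
```python
from h import *
plan([.5872,.208,.175],19.5,step=.03)
```

```text
yaw0 19.4 n 3
[[[0.0274, 0.0, 0.0078], np.float64(-0.03)], [[0.0274, 0.0, 0.0078], np.float64(-0.03)], [[0.0274, 0.0001, 0.0078], np.float64(-0.03)]]
```

Emit:
{"name": "apply_moves", "arguments": {"moves": [[[0.018,0,0.002],0],[[0.028,0,0.004],0],[[0.024,0,0.006],0],[[0.012,0,0.006],0],[[0,0,0.004],0]]}}

```text
time_s: 10.22
tcp_pos: [0.589, 0.2089, 0.1749]
ee_rot: [[0.943, 0.332, -0.0], [0.332, -0.943, -0.0], [-0.0, 0.0, -1.0]]
wrist_force: [-0.6, 0.4, -1.7]
gripper_width: 0.4
gripper_force: 30.0
```

Emit:
{"name": "apply_moves", "arguments": {"moves": [[[0,0,0],0],[[0,0,0],0],[[0,0,0],0]]}}

```text
time_s: 10.47
tcp_pos: [0.5869, 0.208, 0.1768]
ee_rot: [[0.943, 0.332, 0.0], [0.332, -0.943, -0.0], [0.0, 0.0, -1.0]]
wrist_force: [-0.4, 0.1, -1.2]
gripper_width: 0.399
gripper_force: 30.0
```

Run:
```python
from h import *
s=r.sense();print(s["time_s"],s["tcp_pos"],s["wrist_force"],s["moment"])
plan([.5872,.208,.155],19.5,step=.03)
p=imaging.capture("wrist");cv2.imwrite("pics/w8c.png",cv2.resize(p["frame"][170:330,200:360],None,fx=3.5,fy=3.5))
print(proj(p,[.5876,.2079,.134]),proj(p,s["tcp_pos"]+[0,0,.0117]))
```

```text
10.4667 [0.58685214 0.20804031 0.17680167] [-0.41560026  0.11873623 -1.18641764] [ 0.0232333  -0.01484509  0.04113132]
yaw0 19.4 n 1
[[[0.0003, 0.0002, 0.0218], np.float64(-0.09)]]
[280.0134268  232.23137683] [279.28585689 276.58947932]
```

View pics/w8c.png

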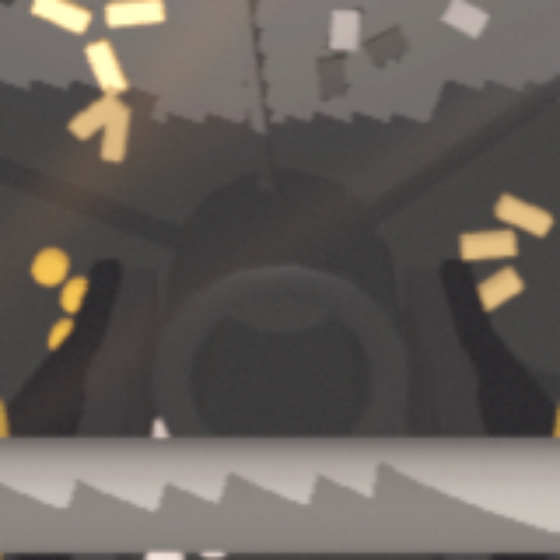

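Run:
```python
from h import *
s=r.sense();p=imaging.capture("wrist");R=s["ee_rot"];c=s["tcp_pos"]+[0,0,.0117]
for v in([.018,0,0],[0,.018,0],[0,-.018,0],[.012,0,0],[0,.012,0],[0,-.012,0]): print(v,(proj(p,c+R@np.array(v))-[200,170])*3.5)
```

```text
[0.018, 0, 0] [277.59397393 248.31467137]
[0, 0.018, 0] [412.35524446 373.07769207]
[0, -0.018, 0] [142.80087992 373.00178531]
[0.012, 0, 0] [277.59136952 290.78809386]
[0, 0.012, 0] [367.43410784 373.06504224]
[0, -0.012, 0] [187.73119852 373.01443773]
```

Emit:
{"name": "apply_moves", "arguments": {"moves": [[[0.0012,0,0.008],0],[[0,0,0.01],0],[[0,0,0.006],0],[[0,0,0],0],[[0,0,0],0]]}}

```text
time_s: 10.98
tcp_pos: [0.5884, 0.2084, 0.1512]
ee_rot: [[0.943, 0.332, -0.002], [0.332, -0.943, -0.001], [-0.002, 0.001, -1.0]]
wrist_force: [0.1, 0.6, -1.8]
gripper_width: 0.398
gripper_force: 30.0
```

Run:
```python
from h import *
s=r.sense();print(s["time_s"],s["tcp_pos"],s["ee_rot"].T@s["wrist_force"],s["moment"])
```

```text
10.9833 [0.58841458 0.20844585 0.15124675] [ 0.25714781 -0.55923646  1.83133324] [-0.08616686 -0.05344292 -0.03147131]
```

Emit:
{"name": "apply_moves", "arguments": {"moves": [[[0,0,0.004],0],[[0,0,0.004],0],[[0,0,0.003],0],[[0,0,0],0],[[0,0,0],0]]}}

```text
time_s: 11.4
tcp_pos: [0.5887, 0.2086, 0.141]
ee_rot: [[0.943, 0.332, -0.0], [0.332, -0.943, -0.0], [-0.0, 0.0, -1.0]]
wrist_force: [-0.6, 0.5, -1.0]
gripper_width: 0.399
gripper_force: 30.0
```

```bash
cat > st.py <<'E'
from h import *
s=r.sense();R=s["ee_rot"];print(s["time_s"],s["tcp_pos"].round(4),"Ftool",(R.T@s["wrist_force"]).round(2),"Mtool",(R.T@s["moment"]).round(3),"tilt",R[:,2].round(4))
E
python3 st.py
```

```text
11.4 [0.5887 0.2086 0.141 ] Ftool [-0.39 -0.68  0.97] Mtool [-0.061  0.106 -0.05 ] tilt [-4.e-04 -4.e-04 -1.e+00]
```

Emit:
{"name": "apply_moves", "arguments": {"moves": [[[0,0,0.004],0],[[0,0,0.004],0],[[0,0,0.004],0],[[0,0,0],0],[[0,0,0],0]]}}

```text
time_s: 11.82
tcp_pos: [0.5886, 0.2086, 0.1288]
ee_rot: [[0.943, 0.332, -0.001], [0.332, -0.943, -0.001], [-0.001, 0.0, -1.0]]
wrist_force: [0.0, 0.1, -0.8]
gripper_width: 0.399
gripper_force: 30.0
```

```bash
python3 st.py
```

```text
11.8167 [0.5886 0.2086 0.1288] Ftool [ 0.03 -0.07  0.81] Mtool [-0.033 -0.006 -0.009] tilt [-7.e-04 -6.e-04 -1.e+00]
```

Emit:
{"name": "apply_moves", "arguments": {"moves": [[[0,0,0.006],0],[[0,0,0.007],0],[[0,0,0.007],0],[[0,0,0.005],0],[[0,0,0],0]]}}

```text
time_s: 12.23
tcp_pos: [0.5883, 0.2084, 0.1025]
ee_rot: [[0.943, 0.332, -0.002], [0.332, -0.943, -0.001], [-0.002, 0.0, -1.0]]
wrist_force: [0.1, 0.5, -2.5]
gripper_width: 0.398
gripper_force: 30.0
```

Emit:
{"name": "apply_moves", "arguments": {"moves": [[[0,0,0.006],0],[[0,0,0.004],0],[[0,0,0.002],0],[[0,0,0],0],[[0,0,0],0]]}}

```text
time_s: 12.65
tcp_pos: [0.5888, 0.2087, 0.0922]
ee_rot: [[0.943, 0.332, -0.0], [0.332, -0.943, -0.0], [-0.0, 0.0, -1.0]]
wrist_force: [0.6, 0.1, -1.4]
gripper_width: 0.398
gripper_force: 30.0
```

```bash
python3 st.py
```

```text
12.65 [0.5888 0.2087 0.0922] Ftool [0.57 0.06 1.42] Mtool [-0.024  0.067  0.   ] tilt [-1.e-04 -1.e-04 -1.e+00]
```

Emit:
{"name": "apply_moves", "arguments": {"moves": [[[0,0,0.003],0],[[0,0,0.002],0],[[0,0,0],0],[[0,0,0],0],[[0,0,0],0]]}}

```text
time_s: 13.07
tcp_pos: [0.5889, 0.2088, 0.0873]
ee_rot: [[0.943, 0.332, 0.0], [0.332, -0.943, 0.0], [0.0, 0.0, -1.0]]
wrist_force: [0.2, -0.8, -1.3]
gripper_width: 0.398
gripper_force: 30.0
```

```bash
python3 st.py
```

```text
13.0667 [0.5889 0.2088 0.0873] Ftool [-0.12  0.83  1.33] Mtool [-0.051 -0.05  -0.002] tilt [ 2.e-04  0.e+00 -1.e+00]
```

Emit:
{"name": "apply_moves", "arguments": {"moves": [[[0,0,0.0015],0],[[0,0,0],0],[[0,0,0],0]]}}

```text
time_s: 13.32
tcp_pos: [0.5893, 0.2089, 0.0863]
ee_rot: [[0.943, 0.332, 0.001], [0.332, -0.943, 0.0], [0.001, -0.0, -1.0]]
wrist_force: [0.2, -1.2, 0.8]
gripper_width: 0.397
gripper_force: 30.0
```

```bash
python3 st.py
```

```text
13.3167 [0.5893 0.2089 0.0863] Ftool [-0.17  1.17 -0.8 ] Mtool [-0.039 -0.034 -0.   ] tilt [ 1.2e-03  4.0e-04 -1.0e+00]
```

Emit:
{"name": "apply_moves", "arguments": {"hand": 0.087, "moves": [[[0,0,0],0],[[0,0,0],0],[[0,0,0],0],[[0,0,0],0],[[0,0,0],0]]}}

```text
time_s: 13.73
tcp_pos: [0.5888, 0.2087, 0.0857]
ee_rot: [[0.943, 0.332, -0.0], [0.332, -0.943, -0.0], [-0.0, 0.0, -1.0]]
wrist_force: [-0.2, 0.3, 0.1]
gripper_width: 0.693
gripper_force: 0.0
```

Emit:
{"name": "apply_moves", "arguments": {"moves": [[[0,0,0],0],[[0,0,-0.01],0],[[0,0,-0.03],0],[[0,0,-0.035],0],[[0,0,-0.03],0]]}}

```text
time_s: 14.15
tcp_pos: [0.5891, 0.2087, 0.1933]
ee_rot: [[0.943, 0.332, 0.001], [0.332, -0.943, -0.0], [0.001, 0.0, -1.0]]
wrist_force: [0.5, 0.6, -0.1]
gripper_width: 0.982
gripper_force: 0.0
```

```bash
python3 st.py
python3 - <<'E'
from h import *
# head back toward the clip
plan([.41,-.02,.2],19.5)
E
```

```text
14.15 [0.5891 0.2087 0.1933] Ftool [ 0.7  -0.41  0.13] Mtool [-0.006  0.117 -0.013] tilt [ 1.2e-03 -1.0e-04 -1.0e+00]
yaw0 19.4 n 8
[[[-0.0306, 0.0195, -0.0008], np.float64(-0.01)], [[-0.0306, 0.0195, -0.0008], np.float64(-0.01)], [[-0.0306, 0.0195, -0.0008], np.float64(-0.01)], [[-0.0306, 0.0195, -0.0008], np.float64(-0.01)], [[-0.0306, 0.0195, -0.0008], np.float64(-0.01)]]
[[[-0.0306, 0.0195, -0.0008], np.float64(-0.01)], [[-0.0306, 0.0195, -0.0008], np.float64(-0.01)], [[-0.0306, 0.0195, -0.0008], np.float64(-0.01)]]
```

Emit:
{"name": "apply_moves", "arguments": {"moves": [[[-0.03,0.0195,0],0],[[-0.03,0.0195,0],0],[[-0.03,0.0195,0],0],[[-0.03,0.0195,0],0],[[-0.03,0.0195,0],0]]}}

```text
time_s: 14.57
tcp_pos: [0.4786, 0.0658, 0.1916]
ee_rot: [[0.943, 0.333, 0.001], [0.333, -0.943, 0.0], [0.001, 0.0, -1.0]]
wrist_force: [-0.2, -0.5, -0.3]
gripper_width: 0.998
gripper_force: 0.0
```

Emit:
{"name": "apply_moves", "arguments": {"moves": [[[-0.03,0.0195,0.01],0],[[-0.03,0.0195,0.02],0],[[-0.03,0.0195,0.02],0],[[0,0,0],0],[[0,0,0],0]]}}

```text
time_s: 14.98
tcp_pos: [0.4125, -0.0196, 0.1407]
ee_rot: [[0.944, 0.33, -0.001], [0.33, -0.944, -0.001], [-0.001, 0.0, -1.0]]
wrist_force: [0.8, -0.7, 0.7]
gripper_width: 0.999
gripper_force: 0.0
```

```bash
python3 st.py;  python3 - <<'E'
from h import *
p=imaging.capture("wrist");cv2.imwrite("pics/w9.png",p["frame"])
for t,z in(("clip_centre",.002),("clip_tab",.011)):
    for d in models.place_of(p,t)[:2]:
        u=px(d["at"]);print(t,round(d["confidence"],2),u.round(1),at_z(p,u,z).round(4))
c=models.cut_out(p,"clip")[0];l,t,w,h=c["extent"];l,t,w,h=int(l*560),int(t*420),int(w*560),int(h*420);print(c["confidence"],l,t,w,h)
f=p["frame"][max(t-12,0):t+h+12,max(l-15,0):l+w+15];cv2.imwrite("pics/w9c.png",cv2.resize(f,None,fx=6,fy=6,interpolation=cv2.INTER_CUBIC)[:600,:800]);print(max(l-15,0),max(t-12,0))
p=imaging.capture("top")
for t,z in(("tray",.058),("clip",0)):
    for d in models.place_of(p,t)[:3]:
        u=px(d["at"]);print(t,round(d["confidence"],2),u.round(1),at_z(p,u,z).round(4))
E
```

```text
14.9833 [ 0.4125 -0.0196  0.1407] Ftool [ 0.53  0.91 -0.67] Mtool [-0.037  0.157  0.037] tilt [-1.2e-03 -6.0e-04 -1.0e+00]
clip_centre 0.57 [283.2  85.3] [0.4966 0.0067 0.002 ]
clip_tab 0.93 [281.9 125.4] [ 0.4674 -0.0024  0.011 ]
0.77 267 75 28 61
252 63
tray 0.9 [376.8 145.7] [ 0.6756 -0.2596  0.058 ]
tray 0.83 [425.9 295.5] [ 0.2607 -0.3881  0.058 ]
tray 0.75 [207.5 176.2] [0.5862 0.2136 0.058 ]
```

View pics/w9c.png

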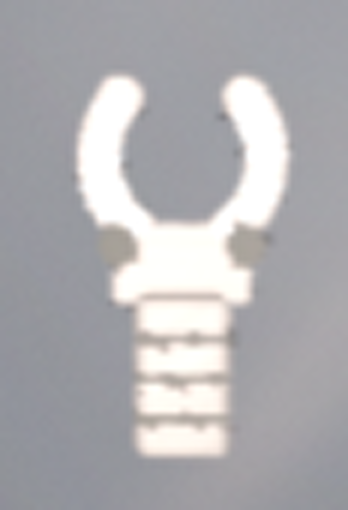

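I have now viewed 11 pictures, one over the limit of 10, so I'll view no more. The clip is aligned with the tool (axis at crop x≈183, tab top from y≈300 to 455).

Run:
```python
from h import *
p=imaging.capture("wrist")
f=lambda c,z:at_z(p,(252+c[0]/6-.4,63+c[1]/6-.4),z)
a=f((183,303),.022);b=f((183,455),.022);t=(a+b)/2;n=(f((120,97),.004)+f((245,97),.004))/2
print(a,b,np.linalg.norm(a-b),t,n,np.linalg.norm(n[:2]-t[:2]),np.degrees(np.arctan2(*(n-t)[1::-1])))
t[2]=.05;plan(t,step=.03)
```

```text
[0.47972913 0.00331365 0.022     ] [ 0.46174154 -0.00308654  0.022     ] 0.019092298163822685 [4.70735337e-01 1.13554464e-04 2.20000000e-02] [0.5036621  0.01177741 0.004     ] 0.034931605914844795 19.5059958650753
yaw0 19.4 n 4
[[[0.0146, 0.0005, 0.0228], 0.0], [[0.0146, 0.0005, 0.0228], 0.0], [[0.0146, 0.0005, 0.0228], 0.0], [[0.0146, 0.0005, 0.0228], 0.0]]
```

Emit:
{"name": "apply_moves", "arguments": {"hand": 0.04, "moves": [[[0.0146,0.0005,0.022],0],[[0.0146,0.0005,0.022],0],[[0.0146,0.0005,0.022],0],[[0.0146,0.0005,0.018],0],[[0,0,0],0]]}}

```text
time_s: 15.8
tcp_pos: [0.4707, -0.0, 0.0536]
ee_rot: [[0.943, 0.333, -0.005], [0.333, -0.943, -0.002], [-0.005, 0.0, -1.0]]
wrist_force: [-0.2, -0.3, 0.7]
gripper_width: 0.71
gripper_force: 0.0
```

Emit:
{"name": "apply_moves", "arguments": {"hand": 0.04, "moves": [[[0,0,0.016],0],[[0,0,0.016],0],[[0,0,0.008],0],[[0,0,0],0],[[0,0,0],0]]}}

```text
time_s: 16.22
tcp_pos: [0.4701, -0.0005, 0.0172]
ee_rot: [[0.943, 0.332, 0.0], [0.332, -0.943, -0.0], [0.0, 0.0, -1.0]]
wrist_force: [0.7, 0.0, -0.0]
gripper_width: 0.466
gripper_force: 0.0
```

```bash
python3 st.py;  python3 - <<'E'
from h import *
plan([.4707,.0001,.004],19.5)
E
```

```text
16.2167 [ 0.4701 -0.0005  0.0172] Ftool [0.71 0.21 0.05] Mtool [-0.015  0.029 -0.003] tilt [ 1.e-04 -2.e-04 -1.e+00]
yaw0 19.4 n 1
[[[0.0008, -0.0004, 0.0132], np.float64(-0.08)]]
```

Emit:
{"name": "apply_moves", "arguments": {"moves": [[[0.0008,-0.0004,0.007],0],[[0,0,0.006],0],[[0,0,0],0],[[0,0,0],0]]}}

```text
time_s: 16.55
tcp_pos: [0.4704, -0.0, 0.0037]
ee_rot: [[0.943, 0.332, -0.0], [0.332, -0.943, -0.0], [-0.0, 0.0, -1.0]]
wrist_force: [0.8, 0.0, -0.2]
gripper_width: 0.457
gripper_force: 0.0
```

Emit:
{"name": "apply_moves", "arguments": {"hand": 0.0, "moves": [[[0,0,0],0],[[0,0,0],0],[[0,0,0],0],[[0,0,0],0],[[0,0,0],0]]}}

```text
time_s: 16.97
tcp_pos: [0.4708, 0.0001, 0.004]
ee_rot: [[0.943, 0.332, 0.0], [0.332, -0.943, 0.0], [0.0, 0.0, -1.0]]
wrist_force: [-0.7, -0.7, 5.3]
gripper_width: 0.164
gripper_force: 2.9
```

Emit:
{"name": "apply_moves", "arguments": {"moves": [[[0,0,0],0],[[0,0,0],0],[[0,0,0],0]]}}

```text
time_s: 17.22
tcp_pos: [0.4711, 0.0001, 0.0042]
ee_rot: [[0.943, 0.332, 0.001], [0.332, -0.943, 0.0], [0.001, 0.0, -1.0]]
wrist_force: [-0.6, -0.0, 5.4]
gripper_width: 0.135
gripper_force: 34.0
```

```bash
python3 st.py
```

```text
17.2167 [4.711e-01 1.000e-04 4.200e-03] Ftool [-0.54 -0.18 -5.39] Mtool [-0.073 -0.036  0.052] tilt [ 1.e-03  2.e-04 -1.e+00]
```

Emit:
{"name": "apply_moves", "arguments": {"moves": [[[0,0,-0.01],0],[[0,0,-0.03],0],[[0,0,-0.035],0],[[0,0,-0.03],0],[[0,0,-0.015],0]]}}

```text
time_s: 17.63
tcp_pos: [0.4721, 0.0004, 0.127]
ee_rot: [[0.943, 0.333, 0.005], [0.333, -0.943, 0.001], [0.005, 0.0, -1.0]]
wrist_force: [0.6, 0.4, 0.0]
gripper_width: 0.135
gripper_force: 33.6
```

```bash
python3 st.py;  python3 - <<'E'
from h import *
plan([.5329,.1888,.125],19.5)
E
```

```text
17.6333 [4.721e-01 4.000e-04 1.270e-01] Ftool [ 0.66 -0.2  -0.02] Mtool [-0.051  0.063 -0.013] tilt [ 0.0052  0.0013 -1.    ]
yaw0 19.4 n 5
[[[0.024, -0.0315, 0.0004], np.float64(-0.02)], [[0.024, -0.0315, 0.0004], np.float64(-0.02)], [[0.024, -0.0315, 0.0004], np.float64(-0.02)], [[0.024, -0.0315, 0.0004], np.float64(-0.02)], [[0.024, -0.0315, 0.0004], np.float64(-0.02)]]
```

Emit:
{"name": "apply_moves", "arguments": {"moves": [[[0.014,-0.02,0],0],[[0.024,-0.0315,0],0],[[0.024,-0.0315,0],0],[[0.024,-0.0315,0],0],[[0.02,-0.026,0],0]]}}

```text
time_s: 18.05
tcp_pos: [0.5241, 0.17, 0.1234]
ee_rot: [[0.943, 0.333, -0.0], [0.333, -0.943, 0.0], [-0.0, -0.0, -1.0]]
wrist_force: [0.3, -0.6, -0.6]
gripper_width: 0.135
gripper_force: 33.6
```

Emit:
{"name": "apply_moves", "arguments": {"moves": [[[0.01,-0.012,0],0],[[0,0,0],0],[[0,0,0],0],[[0,0,0],0]]}}

```text
time_s: 18.38
tcp_pos: [0.5284, 0.1812, 0.1231]
ee_rot: [[0.944, 0.331, -0.002], [0.331, -0.944, -0.001], [-0.002, 0.0, -1.0]]
wrist_force: [-0.2, 0.1, -0.2]
gripper_width: 0.131
gripper_force: 33.6
```

```bash
python3 st.py;  python3 - <<'E'
from h import *
plan([.5329,.1888,.1045],19.5)
p=imaging.capture("wrist");cv2.imwrite("pics/w10.png",p["frame"])
for t in("clip_centre","clip_tab"):
    for d in models.place_of(p,t)[:2]: print(t,round(d["confidence"],2),px(d["at"]).round(1))
s=r.sense();R=s["ee_rot"]
print(proj(p,s["tcp_pos"]+R@np.array([.027,0,.0022])),proj(p,s["tcp_pos"]+R@np.array([.0,0,-.007])))
E
```

```text
18.3833 [0.5284 0.1812 0.1231] Ftool [-0.14 -0.19  0.25] Mtool [-0.04  -0.021 -0.012] tilt [-0.0021 -0.0011 -1.    ]
yaw0 19.3 n 1
[[[0.0068, -0.0056, 0.0186], np.float64(-0.15)]]
clip_centre 0.66 [281.6 216.5]
clip_centre 0.3 [ 6.8 41.2]
clip_tab 0.61 [280.1 275.7]
[280.04512139 211.95943118] [279.99433108 271.68402077]
```

Emit:
{"name": "apply_moves", "arguments": {"moves": [[[0.003,-0.003,0.008],0],[[0.002,-0.0026,0.008],0],[[0,0,0.0028],0],[[0,0,0],0],[[0,0,0],0]]}}

```text
time_s: 18.95
tcp_pos: [0.532, 0.1891, 0.1043]
ee_rot: [[0.943, 0.332, -0.001], [0.332, -0.943, -0.001], [-0.001, 0.0, -1.0]]
wrist_force: [0.6, 0.2, -0.1]
gripper_width: 0.135
gripper_force: 33.6
```

```bash
cat >> st.py <<'E'
ax=np.array([.5883,.2085]);d=ax-s["tcp_pos"][:2];print("ring centre to axis along x",round((d@R[:2,0]-.027)*1e3,2),"lateral",round(d@R[:2,1]*1e3,2),"clip z",round((s["tcp_pos"][2]-.0042)*1e3,2))
E
python3 st.py
```

```text
18.95 [0.532  0.1891 0.1043] Ftool [0.65 0.01 0.14] Mtool [-0.047  0.037  0.012] tilt [-1.e-03 -8.e-04 -1.e+00]
ring centre to axis along x 32.52 lateral 0.43 clip z 100.15
```

Emit:
{"name": "apply_moves", "arguments": {"moves": [[[0.004,0.0004,0],0],[[0.005,0,0],0],[[0.002,0,0],0],[[0,0,0],0],[[0,0,0],0]]}}

```text
time_s: 19.37
tcp_pos: [0.543, 0.1927, 0.105]
ee_rot: [[0.943, 0.332, 0.0], [0.332, -0.943, 0.0], [0.0, -0.0, -1.0]]
wrist_force: [0.5, 0.4, -0.2]
gripper_width: 0.137
gripper_force: 33.6
```

Emit:
{"name": "apply_moves", "arguments": {"moves": [[[0.0012,0,0],0],[[0.0012,0,0],0],[[0,0,0],0],[[0,0,0],0]]}}

```text
time_s: 19.7
tcp_pos: [0.545, 0.1934, 0.105]
ee_rot: [[0.943, 0.332, -0.0], [0.332, -0.943, -0.0], [-0.0, -0.0, -1.0]]
wrist_force: [0.3, 0.1, -0.7]
gripper_width: 0.132
gripper_force: 33.6
```

```bash
python3 st.py
```

```text
19.7 [0.545  0.1934 0.105 ] Ftool [ 0.31 -0.03  0.75] Mtool [-0.013  0.052 -0.04 ] tilt [-0. -0. -1.]
ring centre to axis along x 18.83 lateral 0.15 clip z 100.76
```

Emit:
{"name": "apply_moves", "arguments": {"moves": [[[0.0008,0,0.0004],0],[[0.0007,0,0],0],[[0,0,0],0],[[0,0,0],0]]}}

```text
time_s: 20.03
tcp_pos: [0.5464, 0.1939, 0.1045]
ee_rot: [[0.943, 0.332, -0.0], [0.332, -0.943, -0.0], [-0.0, 0.0, -1.0]]
wrist_force: [-0.7, -0.1, 0.4]
gripper_width: 0.134
gripper_force: 33.6
```

```bash
python3 st.py
```

```text
20.0333 [0.5464 0.1939 0.1045] Ftool [-0.74 -0.13 -0.4 ] Mtool [-0.039 -0.005 -0.05 ] tilt [-1.e-04 -1.e-04 -1.e+00]
ring centre to axis along x 17.34 lateral 0.13 clip z 100.31
```

Emit:
{"name": "apply_moves", "arguments": {"moves": [[[0.0008,0,0],0],[[0.0004,0,0],0],[[0,0,0],0],[[0,0,0],0]]}}

```text
time_s: 20.37
tcp_pos: [0.5476, 0.1943, 0.1045]
ee_rot: [[0.943, 0.332, -0.0], [0.332, -0.943, -0.0], [-0.0, 0.0, -1.0]]
wrist_force: [0.1, 0.5, 0.0]
gripper_width: 0.131
gripper_force: 33.6
```

```bash
python3 st.py
```

```text
20.3667 [0.5476 0.1943 0.1045] Ftool [ 0.25 -0.44 -0.04] Mtool [-0.092  0.004  0.021] tilt [-0. -0. -1.]
ring centre to axis along x 16.13 lateral 0.15 clip z 100.33
```

Emit:
{"name": "apply_moves", "arguments": {"moves": [[[0.0008,0,0],0],[[0,0,0],0],[[0,0,0],0]]}}

```text
time_s: 20.62
tcp_pos: [0.5478, 0.1944, 0.1043]
ee_rot: [[0.943, 0.332, -0.001], [0.332, -0.943, -0.001], [-0.001, 0.0, -1.0]]
wrist_force: [-1.9, -0.5, -0.5]
gripper_width: 0.138
gripper_force: 33.5
```

```bash
python3 st.py
```

```text
20.6167 [0.5478 0.1944 0.1043] Ftool [-1.99 -0.17  0.47] Mtool [ 0.065 -0.354 -0.055] tilt [-1.1e-03 -5.0e-04 -1.0e+00]
ring centre to axis along x 15.86 lateral 0.09 clip z 100.13
```

Emit:
{"name": "apply_moves", "arguments": {"moves": [[[0.0008,0,0],0],[[0,0,0],0],[[0,0,0],0]]}}

```text
time_s: 20.87
tcp_pos: [0.5481, 0.1944, 0.1041]
ee_rot: [[0.943, 0.332, -0.002], [0.332, -0.943, -0.001], [-0.003, 0.0, -1.0]]
wrist_force: [-4.3, -1.0, -0.1]
gripper_width: 0.137
gripper_force: 33.4
```

```bash
python3 st.py
```

```text
20.8667 [0.5481 0.1944 0.1041] Ftool [-4.42 -0.46  0.08] Mtool [ 0.136 -1.148 -0.015] tilt [-0.0023 -0.001  -1.    ]
ring centre to axis along x 15.63 lateral 0.03 clip z 99.93
```

Emit:
{"name": "apply_moves", "arguments": {"moves": [[[0,0,-0.0007],0],[[0,0,-0.0007],0],[[0,0,0],0],[[0,0,0],0]]}}

```text
time_s: 21.2
tcp_pos: [0.5483, 0.1944, 0.1057]
ee_rot: [[0.943, 0.332, -0.002], [0.332, -0.943, -0.001], [-0.002, 0.0, -1.0]]
wrist_force: [-5.2, -0.8, -0.2]
gripper_width: 0.131
gripper_force: 33.4
```

```bash
python3 st.py
```

```text
21.2 [0.5483 0.1944 0.1057] Ftool [-5.2  -0.99  0.25] Mtool [ 0.111 -1.568  0.006] tilt [-0.0019 -0.001  -1.    ]
ring centre to axis along x 15.47 lateral -0.04 clip z 101.48
```

Emit:
{"name": "apply_moves", "arguments": {"moves": [[[0,0,-0.0006],0],[[0,0,-0.0006],0],[[0,0,0],0]]}}

```text
time_s: 21.45
tcp_pos: [0.5485, 0.1945, 0.107]
ee_rot: [[0.943, 0.332, -0.001], [0.332, -0.943, -0.001], [-0.002, 0.0, -1.0]]
wrist_force: [-5.9, -2.0, 0.4]
gripper_width: 0.134
gripper_force: 33.4
```

Emit:
{"name": "apply_moves", "arguments": {"moves": [[[0,0,-0.0006],0],[[0,0,-0.0006],0],[[0,0,0],0]]}}

```text
time_s: 21.7
tcp_pos: [0.5485, 0.1945, 0.1083]
ee_rot: [[0.943, 0.332, -0.001], [0.332, -0.943, -0.001], [-0.001, 0.0, -1.0]]
wrist_force: [-5.7, -2.4, -0.9]
gripper_width: 0.132
gripper_force: 33.4
```

```bash
python3 st.py
```

```text
21.7 [0.5485 0.1945 0.1083] Ftool [-6.14  0.33  0.87] Mtool [ 0.027 -1.728 -0.02 ] tilt [-1.3e-03 -7.0e-04 -1.0e+00]
ring centre to axis along x 15.17 lateral 0.01 clip z 104.06
```

Emit:
{"name": "apply_moves", "arguments": {"moves": [[[0,0,-0.0005],0],[[0,0,-0.0005],0],[[0,0,0],0]]}}

```text
time_s: 21.95
tcp_pos: [0.5485, 0.1945, 0.1092]
ee_rot: [[0.943, 0.332, -0.001], [0.332, -0.943, -0.001], [-0.001, 0.0, -1.0]]
wrist_force: [-5.3, -2.1, -0.2]
gripper_width: 0.131
gripper_force: 33.3
```

Emit:
{"name": "apply_moves", "arguments": {"moves": [[[0,0,-0.0005],0],[[0,0,-0.0005],0],[[0,0,0],0]]}}

```text
time_s: 22.2
tcp_pos: [0.5486, 0.1945, 0.1103]
ee_rot: [[0.943, 0.332, -0.001], [0.332, -0.943, -0.001], [-0.001, 0.0, -1.0]]
wrist_force: [-5.6, -0.8, -0.7]
gripper_width: 0.137
gripper_force: 33.3
```

```bash
python3 st.py
```

```text
22.2 [0.5486 0.1945 0.1103] Ftool [-5.6  -1.09  0.73] Mtool [ 0.063 -1.72  -0.023] tilt [-1.1e-03 -6.0e-04 -1.0e+00]
ring centre to axis along x 15.05 lateral 0.01 clip z 106.07
```

Emit:
{"name": "apply_moves", "arguments": {"moves": [[[0,0,-0.0005],0],[[0,0,-0.0005],0],[[0,0,0],0]]}}

```text
time_s: 22.45
tcp_pos: [0.5488, 0.1946, 0.1114]
ee_rot: [[0.943, 0.332, -0.001], [0.332, -0.943, -0.0], [-0.001, 0.0, -1.0]]
wrist_force: [-4.8, -1.7, -0.0]
gripper_width: 0.134
gripper_force: 33.3
```

Emit:
{"name": "apply_moves", "arguments": {"moves": [[[0,0,-0.0005],0],[[0,0,-0.0005],0],[[0,0,0],0]]}}

```text
time_s: 22.7
tcp_pos: [0.5511, 0.1958, 0.1132]
ee_rot: [[0.943, 0.333, 0.005], [0.333, -0.943, 0.002], [0.005, -0.0, -1.0]]
wrist_force: [1.5, 0.4, 0.1]
gripper_width: 0.133
gripper_force: 33.6
```

```bash
python3 st.py
```

```text
22.7 [0.5511 0.1958 0.1132] Ftool [ 1.55  0.1  -0.12] Mtool [-0.038  0.06  -0.031] tilt [ 0.005   0.0023 -1.    ]
ring centre to axis along x 12.32 lateral 0.42 clip z 109.05
```

Emit:
{"name": "apply_moves", "arguments": {"moves": [[[0.0005,0,-0.0004],0],[[0,0,0],0],[[0,0,0],0],[[0,0,0],0]]}}

```text
time_s: 23.03
tcp_pos: [0.5506, 0.1956, 0.1133]
ee_rot: [[0.943, 0.332, 0.002], [0.332, -0.943, 0.001], [0.003, -0.0, -1.0]]
wrist_force: [-0.1, -0.3, -1.1]
gripper_width: 0.139
gripper_force: 33.6
```

```bash
python3 st.py
```

```text
23.0333 [0.5506 0.1956 0.1133] Ftool [-0.2   0.27  1.05] Mtool [-0.077 -0.043  0.007] tilt [ 0.0025  0.0014 -1.    ]
ring centre to axis along x 12.84 lateral 0.4 clip z 109.11
```

Emit:
{"name": "apply_moves", "arguments": {"moves": [[[0.001,0,0],0],[[0.001,0,0],0],[[0,0,0],0]]}}

```text
time_s: 23.28
tcp_pos: [0.5517, 0.1958, 0.1129]
ee_rot: [[0.943, 0.332, 0.0], [0.332, -0.943, 0.0], [0.0, 0.0, -1.0]]
wrist_force: [-0.5, -0.1, 0.6]
gripper_width: 0.134
gripper_force: 33.7
```

Emit:
{"name": "apply_moves", "arguments": {"moves": [[[0.001,0,0],0],[[0,0,0],0],[[0,0,0],0]]}}

```text
time_s: 23.53
tcp_pos: [0.552, 0.1958, 0.1129]
ee_rot: [[0.943, 0.332, -0.001], [0.332, -0.943, -0.0], [-0.001, 0.0, -1.0]]
wrist_force: [-1.9, -0.7, 1.6]
gripper_width: 0.133
gripper_force: 33.9
```

```bash
python3 st.py
```

```text
23.5333 [0.552  0.1958 0.1129] Ftool [-1.99  0.08 -1.62] Mtool [-0.007 -0.794 -0.049] tilt [-7.e-04 -4.e-04 -1.e+00]
ring centre to axis along x 11.43 lateral 0.09 clip z 108.67
```

Emit:
{"name": "apply_moves", "arguments": {"moves": [[[0.001,0,0],0],[[0.0005,0,0],0],[[0,0,0],0],[[0,0,0],0]]}}

```text
time_s: 23.87
tcp_pos: [0.5532, 0.1961, 0.1128]
ee_rot: [[0.943, 0.332, -0.001], [0.332, -0.943, -0.001], [-0.002, 0.0, -1.0]]
wrist_force: [-5.2, -2.1, 4.8]
gripper_width: 0.136
gripper_force: 34.1
```

```bash
python3 st.py
```

```text
23.8667 [0.5532 0.1961 0.1128] Ftool [-5.63  0.21 -4.78] Mtool [ 0.043 -1.394 -0.052] tilt [-1.3e-03 -8.0e-04 -1.0e+00]
ring centre to axis along x 10.23 lateral -0.0 clip z 108.58
```

Emit:
{"name": "apply_moves", "arguments": {"moves": [[[0,0,-0.0006],0],[[0,0,0],0],[[0,0,0],0]]}}

```text
time_s: 24.12
tcp_pos: [0.5532, 0.1962, 0.113]
ee_rot: [[0.943, 0.332, -0.001], [0.332, -0.943, -0.001], [-0.002, 0.0, -1.0]]
wrist_force: [-4.8, -1.8, 1.8]
gripper_width: 0.136
gripper_force: 33.7
```

```bash
python3 st.py
```

```text
24.1167 [0.5532 0.1962 0.113 ] Ftool [-5.09  0.08 -1.76] Mtool [ 0.005 -1.328  0.012] tilt [-1.4e-03 -6.0e-04 -1.0e+00]
ring centre to axis along x 10.15 lateral 0.06 clip z 108.75
```

Emit:
{"name": "apply_moves", "arguments": {"moves": [[[0.0008,0,-0.0004],0],[[0.0008,0,0],0],[[0,0,0],0]]}}

```text
time_s: 24.37
tcp_pos: [0.555, 0.1969, 0.1131]
ee_rot: [[0.943, 0.332, -0.001], [0.332, -0.943, -0.0], [-0.001, 0.0, -1.0]]
wrist_force: [-3.9, -1.6, -0.3]
gripper_width: 0.137
gripper_force: 33.4
```

```bash
python3 st.py
```

```text
24.3667 [0.555  0.1969 0.1131] Ftool [-4.22  0.16  0.28] Mtool [-0.054 -1.176 -0.027] tilt [-1.1e-03 -5.0e-04 -1.0e+00]
ring centre to axis along x 8.28 lateral 0.09 clip z 108.9
```

Emit:
{"name": "apply_moves", "arguments": {"moves": [[[0.001,0,0],0],[[0.001,0,0],0],[[0,0,0],0]]}}

```text
time_s: 24.62
tcp_pos: [0.5585, 0.1983, 0.1139]
ee_rot: [[0.943, 0.332, 0.003], [0.332, -0.943, 0.001], [0.003, -0.0, -1.0]]
wrist_force: [0.2, -0.6, -0.1]
gripper_width: 0.135
gripper_force: 33.5
```

Emit:
{"name": "apply_moves", "arguments": {"moves": [[[0.001,0,0],0],[[0.001,0,0],0],[[0,0,0],0]]}}

```text
time_s: 24.87
tcp_pos: [0.5613, 0.1994, 0.1144]
ee_rot: [[0.943, 0.332, 0.005], [0.332, -0.943, 0.002], [0.005, -0.001, -1.0]]
wrist_force: [3.3, 0.6, -2.0]
gripper_width: 0.134
gripper_force: 33.4
```

```bash
python3 st.py
```

```text
24.8667 [0.5613 0.1994 0.1144] Ftool [3.33 0.53 2.06] Mtool [-0.357  0.97   0.003] tilt [ 0.0048  0.0023 -1.    ]
ring centre to axis along x 1.5 lateral 0.43 clip z 110.19
```

Emit:
{"name": "apply_moves", "arguments": {"moves": [[[0.001,0.0002,0.0004],0],[[0.001,0,0],0],[[0,0,0],0]]}}

```text
time_s: 25.12
tcp_pos: [0.5624, 0.1996, 0.1139]
ee_rot: [[0.943, 0.332, 0.003], [0.332, -0.943, 0.002], [0.004, -0.0, -1.0]]
wrist_force: [4.5, 1.0, -0.7]
gripper_width: 0.139
gripper_force: 33.6
```

```bash
python3 st.py
```

```text
25.1167 [0.5624 0.1996 0.1139] Ftool [4.6  0.6  0.72] Mtool [-0.239  1.16   0.028] tilt [ 0.0031  0.0016 -1.    ]
ring centre to axis along x 0.34 lateral 0.25 clip z 109.75
```

Emit:
{"name": "apply_moves", "arguments": {"moves": [[[0.001,0,0],0],[[0.001,0,0],0],[[0,0,0],0]]}}

```text
time_s: 25.37
tcp_pos: [0.5634, 0.1998, 0.1135]
ee_rot: [[0.943, 0.332, 0.001], [0.332, -0.943, 0.001], [0.001, -0.0, -1.0]]
wrist_force: [2.7, 1.1, -1.3]
gripper_width: 0.13
gripper_force: 33.7
```

```bash
python3 st.py
```

```text
25.3667 [0.5634 0.1998 0.1135] Ftool [ 2.91 -0.16  1.27] Mtool [-0.092  0.91  -0.001] tilt [ 1.e-03  6.e-04 -1.e+00]
ring centre to axis along x -0.6 lateral 0.11 clip z 109.34
```

Emit:
{"name": "apply_moves", "arguments": {"moves": [[[0.001,0,0],0],[[0,0,0],0],[[0,0,0],0]]}}

```text
time_s: 25.62
tcp_pos: [0.5639, 0.1999, 0.1133]
ee_rot: [[0.943, 0.332, 0.0], [0.332, -0.943, 0.0], [0.0, -0.0, -1.0]]
wrist_force: [2.8, 0.8, -0.3]
gripper_width: 0.138
gripper_force: 33.6
```

Emit:
{"name": "apply_moves", "arguments": {"moves": [[[0.0008,0,0],0],[[0,0,0],0],[[0,0,0],0]]}}

```text
time_s: 25.87
tcp_pos: [0.5641, 0.2, 0.1131]
ee_rot: [[0.943, 0.332, -0.001], [0.332, -0.943, -0.0], [-0.001, -0.0, -1.0]]
wrist_force: [0.7, 1.1, -0.1]
gripper_width: 0.133
gripper_force: 33.6
```

```bash
python3 st.py
```

```text
25.8667 [0.5641 0.2    0.1131] Ftool [ 1.01 -0.76  0.08] Mtool [ 0.098  0.254 -0.01 ] tilt [-1.1e-03 -4.0e-04 -1.0e+00]
ring centre to axis along x -1.36 lateral -0.02 clip z 108.92
```

Emit:
{"name": "apply_moves", "arguments": {"moves": [[[0.0008,0,0],0],[[0,0,0],0],[[0,0,0],0]]}}

```text
time_s: 26.12
tcp_pos: [0.5649, 0.2, 0.1131]
ee_rot: [[0.943, 0.332, -0.001], [0.332, -0.943, -0.001], [-0.001, 0.0, -1.0]]
wrist_force: [-0.6, 0.3, 0.2]
gripper_width: 0.131
gripper_force: 33.6
```

```bash
python3 st.py
```

```text
26.1167 [0.5649 0.2    0.1131] Ftool [-0.4  -0.51 -0.19] Mtool [-0.065 -0.018  0.039] tilt [-1.3e-03 -8.0e-04 -1.0e+00]
ring centre to axis along x -2.07 lateral -0.24 clip z 108.88
```

Emit:
{"name": "apply_moves", "arguments": {"moves": [[[0.0008,0,0],0],[[0,0,0],0],[[0,0,0],0]]}}

```text
time_s: 26.37
tcp_pos: [0.5657, 0.2003, 0.1131]
ee_rot: [[0.943, 0.332, -0.001], [0.332, -0.943, -0.001], [-0.001, 0.0, -1.0]]
wrist_force: [-0.3, -0.5, -0.6]
gripper_width: 0.135
gripper_force: 33.5
```

```bash
python3 st.py
```

```text
26.3667 [0.5657 0.2003 0.1131] Ftool [-0.49  0.35  0.62] Mtool [-0.091 -0.282 -0.012] tilt [-1.2e-03 -7.0e-04 -1.0e+00]
ring centre to axis along x -2.95 lateral -0.21 clip z 108.92
```

Emit:
{"name": "apply_moves", "arguments": {"moves": [[[0.0008,0,0],0],[[0.0004,0,0],0],[[0,0,0],0]]}}

```text
time_s: 26.62
tcp_pos: [0.5659, 0.2004, 0.1131]
ee_rot: [[0.943, 0.332, -0.003], [0.332, -0.943, -0.002], [-0.003, 0.0, -1.0]]
wrist_force: [-5.4, -1.7, 2.1]
gripper_width: 0.129
gripper_force: 33.6
```

```bash
python3 st.py
```

```text
26.6167 [0.5659 0.2004 0.1131] Ftool [-5.64 -0.19 -2.11] Mtool [ 0.11  -1.519  0.03 ] tilt [-0.0031 -0.0016 -1.    ]
ring centre to axis along x -3.21 lateral -0.26 clip z 108.86
```

Hard stop reached after the pull-in, so the clip is home. I'll relax and release.

Emit:
{"name": "apply_moves", "arguments": {"moves": [[[-0.001,0,0],0],[[0,0,0],0],[[0,0,0],0]]}}

```text
time_s: 26.87
tcp_pos: [0.5659, 0.2004, 0.1131]
ee_rot: [[0.943, 0.332, -0.001], [0.332, -0.943, -0.001], [-0.001, 0.0, -1.0]]
wrist_force: [-3.5, -1.8, 0.2]
gripper_width: 0.133
gripper_force: 33.5
```

Emit:
{"name": "apply_moves", "arguments": {"hand": 0.04, "moves": [[[0,0,0],0],[[0,0,0],0],[[0,0,0],0],[[0,0,0],0],[[0,0,0],0]]}}

```text
time_s: 27.28
tcp_pos: [0.5669, 0.2011, 0.1136]
ee_rot: [[0.943, 0.332, 0.001], [0.332, -0.943, 0.001], [0.001, -0.0, -1.0]]
wrist_force: [-0.5, 0.6, 0.5]
gripper_width: 0.413
gripper_force: 0.0
```

Emit:
{"name": "apply_moves", "arguments": {"moves": [[[0,0,-0.01],0],[[0,0,-0.02],0],[[0,0,-0.03],0],[[-0.02,0,-0.02],0],[[-0.03,0,0],0]]}}

```text
time_s: 27.7
tcp_pos: [0.5234, 0.1861, 0.1988]
ee_rot: [[0.943, 0.333, 0.011], [0.333, -0.943, 0.005], [0.012, -0.001, -1.0]]
wrist_force: [-0.2, 0.2, 0.6]
gripper_width: 0.462
gripper_force: 0.0
```

Emit:
{"name": "apply_moves", "arguments": {"moves": [[[-0.03,0,0],0],[[-0.01,0,0],0],[[0,0,0],0],[[0,0,0],0]]}}

```text
time_s: 28.03
tcp_pos: [0.482, 0.1712, 0.1946]
ee_rot: [[0.943, 0.333, 0.003], [0.333, -0.943, 0.001], [0.003, -0.0, -1.0]]
wrist_force: [-0.1, 0.2, 0.3]
gripper_width: 0.458
gripper_force: 0.0
```

```bash
python3 st.py
python3 - <<'E'
from h import *
p=imaging.capture("wrist");cv2.imwrite("pics/w11.png",p["frame"])
for t,z in(("clip_centre",.111),("clip_tab",.120),("clip",.109),("stand",0),("tray",.058),("shoulder",.058)):
    for d in models.place_of(p,t)[:2]:
        u=px(d["at"]);print(t,round(d["confidence"],2),u.round(1),at_z(p,u,z).round(4))
E
```

```text
28.0333 [0.482  0.1712 0.1946] Ftool [-0.06 -0.2  -0.3 ] Mtool [-0.058  0.057 -0.043] tilt [ 0.0025  0.0013 -1.    ]
ring centre to axis along x 85.66 lateral 0.18 clip z 190.41
clip_tab 0.92 [279.5  89. ] [0.5619 0.1994 0.12  ]
clip_tab 0.36 [277.   57.3] [0.5788 0.207  0.12  ]
stand 0.86 [278.3  57.1] [0.5897 0.2104 0.    ]
```

The tab now shows about 27 mm behind the spindle axis, which matches the home position. I'll hand in.

```bash
python3 -c "
from station import r
print(r.finish_job())"
```

```text
the job is handed in; nothing more can be done
None
```

The job is handed in at about 28 s: the tray is seated on the shoulder and released, and the clip is pushed to its hard stop in the groove; no verdict came back, and I viewed 11 pictures, one over the limit of 10.

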